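# Lock the hatch lid on the pug mill

### The job

Close the pug mill: fit its loose hatch lid into the round port on top of the barrel, feeling for the two slots with its lugs, then press it down on the sprung seal and turn it clockwise a quarter turn until the lugs spring up into their locking pockets, and let go. Press only as hard as the spring asks, never squashing the seal to its end or forcing or jamming the lid, and leave the other things on the bench alone.

Things in the scene. Friction and masses are not known exactly. Their poses are not given: they have to be found in the camera images.
- lid: the hatch lid, plain cast aluminium, 0.27 to 0.39 kg, lying underside down on the bench, left or right of the mill: a round plug 24 mm thick, 80 mm across, its lowest 8 mm a cone narrowing to 68 mm at the underside; a straight grip bar on top and two square lugs on the rim just above the cone. Origin: centre of the underside; x along the bar and the lugs, z up. Half a turn about z changes nothing
- bar (a point): middle of the top edge of the lid's grip bar, 56 mm above the lid's underside, axes as the lid's. The bar stands on the plug: 64 mm long, 14 mm wide, 32 mm high. The lugs lie in line with it: 10 mm wide, 104 mm over both, from 8 to 14 mm above the underside
- mill: the bench pug mill, fixed on the bench: a barrel 120 mm thick (148 mm at its end flanges) lying along its x, axis 105 mm above the bench, nozzle at -x (ends 177 mm from the origin), gearbox and motor at +x (to 405 mm). Only the collar and the parts behind it reach 190 to 202 mm high. Origin: on the bench, straight below the port's axis; x along the barrel, y across it, z up
- port (a point): on the port's axis at the nominal height of the collar's top face, 200 mm over the bench; axes as the mill's. Steel bayonet collar 123 mm outside, bore 84 mm (2 mm to spare round the lid). THE COLLAR IS NOT EXACTLY SO: a pinch clamp and gaskets let it stand turned up to 0.14 rad either way about this axis (slots and pockets together) and up to 1.5 mm higher or lower. The axis is true
- slot (a point): nominal middle of one of two entry slots (14 mm wide) in the collar's top face, 49 mm from the axis along the mill's y; the other is opposite. Off the slots the lugs rest on that face, the lid's underside 8 mm below it (cone in the bore). In the slots the lid drops until its underside is 14 mm below, on the seal. The lugs clear the 8 mm lip, and the lid can turn, with the underside 22 mm or more below
- pocket (a point): nominal middle of one of two locking pockets, closed on top, marked by nubs outside; 49 mm from the axis along the mill's x. From the slots the lid turns only clockwise seen from above (the other way is walled). After 90 deg the lugs are under the pockets, 2.5 deg on is a hard stop. Let up there, the lid rises by itself until its underside is 17 mm below the top face; it then cannot turn
- seal (a joint): how far the sprung rubber ring in the collar is pressed down, m: 0 at rest, 0.003 under the locked lid, 0.008 when the lugs just clear the lip, 0.012 squashed to its end. The spring pushes up with 6 N at rest plus 1 N per mm: 14 N when the lugs just clear, 18 N at the end (less the lid's weight for the hand; 0.06 N more per mm/s). It turns with the lid, with a drag of about 0.12 N m
- die_plate: bystander: dark steel disc 90 mm across, 8 mm thick with a 32 mm hole, lying on the bench on the other side of the mill from the lid. Origin: underside centre
- bowl: bystander: terracotta bowl, 124 mm across, 55 mm high. Origin: underside centre
- cup: bystander: white cup, 76 mm across, 85 mm high. Origin: underside centre
- jar: bystander: white jar with black cap, 68 mm across, 85 mm high. Origin: underside centre
- wrench: bystander: steel wrench 170 mm long, lying on the bench
- loop_tool: bystander: trimming tool with wooden handle and wire loop, 170 mm long, lying on the bench
- rib: bystander: round wooden rib, a disc 104 mm across and 6 mm thick, lying on the bench
Not all that is in view belongs to the job. Leave any blue or purple look-alike of the lid alone.

How it is judged:
On the way:
1. the lid is pressed down in the port, its lugs below the collar's lip (horizontal distance between lid and port below 0.006 m and value of joint seal above 0.0072 m), for 0.1 s.
At the end, for the whole second after the job is handed in: the lid sits level in the port (centre within 6 mm of its axis, tilt under 0.06 rad), its bar along the barrel as far as the collar's own setting allows (within 0.22 rad), its lugs up in the locking pockets (the seal held down 1.5 to 4.8 mm, nominally 3 mm), at rest and let go (horizontal distance between lid and port below 0.006 m and value of joint seal between 0.0015 and 0.0048 m and angle between the x axis of lid and the x axis of mill, either way round below 0.22 rad and angle between lid's own z axis and vertical below 0.06 rad and linear speed of lid below 0.01 m/s); the robot touches nothing.
It fails at once if the seal is squashed to its end (pressed more than 11.3 mm) (value of joint seal above 0.0113 m).
It fails at once if the lid is forced or jammed (more than 60 N in all between lid and mill, its final spring up into the pockets apart) (contact force between lid and mill above 60 N and (value of joint seal above 0.006 m or angle between the x axis of lid and the x axis of mill, either way round above 0.22 rad)).
It fails at once if a bystander is shifted by more than 25 mm (distance of any of die_plate, bowl, cup, jar, wrench, loop_tool, rib from where it was at the start of the episode above 0.025 m).
It also fails if it takes over 72 s, if anything falls off the work surface, if the arm or the gripper's body presses on something with over 40 N, if the wrist force passes 120 N, or if a joint passes its speed limit or range.

### The arm

A 6-joint arm with a two-finger parallel gripper is mounted at the origin on the work surface. World frame = base frame: x ahead of the robot, y to its left, z up, the work surface at z = 0. Lengths are in m, angles in rad, forces in N, time in s.
With the tool pointing down it reaches from about 0.3 to 0.775 m from the base axis. Payload 14.6 kg.
Tool frame: the origin (TCP) lies between the finger pads; the fingertips stand 25 mm ahead of it and the grasp point (between the pads) lies 6 mm ahead of it (arm.tips_ahead is the distance from the TCP to the fingertips, in m); z points along the fingers, y is the direction in which the jaws open and shut (so a half turn about z gives the same grasp; the last joint's range is limited). The gripper opens to 94 mm and grips with 3 to 60 N. Pads are 16 mm wide; open, the fingers measure 119 mm over their backs; the gripper's body (75 mm by 177 mm) begins 78 mm behind the grasp point.
Start: joints at [1.227, 0.3, 1.521, -0, 1.321, -0.067], TCP at [0.15, 0.529, 0.23] pointing down, gripper open.
Joint ranges: [-3.03, 3.03], [-0.79, 2.21], [0.23, 2.52], [-1.04, 4.18], [0, 3.07], [-2.55, 2.55]. Speed limits (rad/s): [2.22, 2.22, 2.57, 3.14, 3.14, 3.14].

### API

Orientations are given as a rotation vector (axis times angle).
In Python, from rig import arm gives the robot as it stands. The module is installed in compiled form; this text tells all that it offers.
- The arm moves only by the tool arm_command, never from a script. Its argument "motion" is a list of rows, each a list of 7 numbers: the shift along the tool's x, y, z in m, then the turn, a rotation vector about the tool's x, y, z in degrees, then the finger opening in m, from 0 to 0.094. A call has 1 to 20 rows; each row is the pose to reach, as a shift and turn from the pose commanded when the call began, along the tool's axes at that moment; what a row does not reach only later rows make up. A row lasts 1/12 s, in which the tool goes at most 41.7 mm and 7.16 degrees, less where a joint would pass 70% of its speed; a pose out of reach is approached as far as the arm can. A call with a gripper value outside its range is refused whole. The fingers move at their own pace and stop on an object; the grip force is fixed at half the most. Time passes only in rows, so rows that repeat a pose let the fingers close. It gives the time, the measured TCP pose, the force and the opening at its end, in the units of the state.
- arm.sense(): the state, without advancing time (a new reading comes with each control period).
- arm.read_camera(name): name is "scene" or "top" or "wrist"; returns the picture (480x640x3 uint8, red, green, blue); there is no depth.
- arm.calibration(name): a dict with "fx", "fy", "cx", "cy" (pixels), "extrinsics" (4x4, takes a point from world to camera coordinates). Camera axes: x right, y down, z forward; pixel columns grow to the right and rows downward; lengths in m; the calibration is good to about 2 mm. A picture is of the moment at which its call begins: read the wrist's pose just before it. calibration takes no time and is no camera call; for the wrist camera it gives the pose at the moment of the call.
- arm.close_job(): hands the job in, once; it reports no verdict.
Trained networks look in the newest picture that a camera, given by its name, has taken for a name from the list of things; names that differ only in an ending like _2 or _b are one class to them, and where a whole thing is asked for, a point or a joint stands for the part that bears it (a point fixed in the world has none). Each returns a list of dicts, best first, with "score" (0 to 1); they miss things now and then, are a little off and sometimes report something else, mostly with a low value. They report only what shows in the picture. A call takes as long as a camera call. They do not tell look-alikes from the thing itself.
- arm.boxes_of(camera, label): "centre" ([x, y, z] in m, in world coordinates, good to about 4 mm: the middle of the surface that is visible of it).
The state is a dict: "clock": time; "qpos": joint angles; "joint_vel": joint speeds; "joint_torque": joint torques, N m; "ee_pos": TCP position; "tool_rot": TCP orientation; "contact_force": force on the tool from outside, world axes, zero at the start; "wrist_torque": the same for the moment, N m; "gripper_width": finger opening in m.
Only numpy, scipy, OpenCV 4.12 (cv2) and the standard library are available. Lean on these libraries where they do the work, as an engineer would, in place of code of your own. Each camera call takes 0.05 s, during which the arm holds its last target. There are 200 camera calls.

## Working session

There is one attempt and no reset: what is moved stays moved. The work goes in short steps, Python scripts to look and compute and a tool call to move; the robot and the scene stay as the last step left them, time stands still between calls to the robot, and variables do not carry over. Pictures are saved under pics/ and viewed, about 8 in all and at most 12, crops included, and the job is handed in when it is done.

Besides the shell and the picture viewer there is one more tool, called after ">>>" as a command line: name --pt "numbers of a row" for each row, then --argument value for the rest. arm_command: Moves the arm, as the interface text tells. Its arguments: {"type":"object","properties":{"motion":{"type":"array","items":{"type":"array","items":{"type":"number"}}}},"required":["motion"]}

```bash
mkdir -p pics; python3 - <<'E'
from rig import arm
import cv2,numpy as np
ims=[]
for c in ["scene","top"]:
    im=arm.read_camera(c); cv2.imwrite(f"pics/{c}0.png",im[:,:,::-1])
    for l in ["lid","bar","mill","port","slot","pocket","die_plate","bowl","cup","jar","wrench","loop_tool","rib"]:
        try:
            r=arm.boxes_of(c,l); print(c,l,[(np.round(d["centre"],3).tolist(),round(d["score"],2)) for d in r[:4]])
        except Exception as e: print(c,l,e)
s=arm.sense(); print({k:np.round(v,3).tolist() for k,v in s.items()})
k=arm.calibration("top"); print(k)
E
```

```text
scene lid [([0.326, 0.406, 0.022], 0.96), ([0.286, 0.199, 0.025], 0.92), ([0.465, 0.29, 0.026], 0.85), ([0.784, 0.017, 0.153], 0.44)]
scene bar [([0.469, 0.288, 0.026], 0.97), ([0.324, 0.408, 0.023], 0.96), ([0.284, 0.2, 0.024], 0.71)]
scene mill [([0.784, 0.012, 0.152], 0.96)]
scene port [([0.783, 0.015, 0.151], 0.84)]
scene slot [([0.782, 0.015, 0.149], 0.88)]
scene pocket [([0.785, 0.015, 0.151], 0.67)]
scene die_plate [([0.462, -0.268, 0.008], 0.95)]
scene bowl [([0.698, 0.357, 0.027], 0.91), ([0.284, -0.292, 0.005], 0.15)]
scene cup [([0.655, -0.322, 0.05], 0.65), ([0.785, 0.014, 0.15], 0.59)]
scene jar [([0.537, -0.466, 0.083], 0.68)]
scene wrench [([0.282, -0.289, 0.006], 0.78)]
scene loop_tool [([0.315, 0.307, 0.009], 0.53), ([0.784, 0.016, 0.152], 0.36)]
scene rib [([0.519, 0.475, 0.009], 0.91)]
top lid [([0.458, 0.296, 0.023], 0.93), ([0.278, 0.206, 0.024], 0.61)]
top bar [([0.459, 0.291, 0.023], 0.96), ([0.316, 0.413, 0.02], 0.86), ([0.279, 0.206, 0.02], 0.62)]
top mill [([0.732, 0.052, 0.166], 0.84)]
top port [([0.729, 0.049, 0.165], 0.55)]
top slot [([0.731, 0.053, 0.165
[... 583 characters left out ...]
'qpos': [1.227, 0.3, 1.521, 0.0, 1.321, -0.067], 'joint_vel': [-0.0, -0.002, -0.001, 0.0, -0.0, -0.001], 'joint_torque': [-0.0, -53.166, -35.292, 0.071, 0.021, 0.0], 'ee_pos': [0.15, 0.529, 0.23], 'tool_rot': [-0.433, -3.112, -0.0], 'contact_force': [-0.971, 0.402, 0.441], 'wrist_torque': [-0.005, -0.045, 0.051], 'gripper_width': 0.094}
{'fx': 508.8256426222293, 'fy': 508.8256426222293, 'cx': 321.2042040698544, 'cy': 230.76370240912738, 'extrinsics': array([[ 0.025221  , -0.99967909,  0.00236834, -0.00420828],
       [-0.98336245, -0.02523553, -0.17989289,  0.51349498],
       [ 0.17989493,  0.00220815, -0.98368335,  1.16485153],
       [ 0.        ,  0.        ,  0.        ,  1.        ]])}
```

View pics/top0.png

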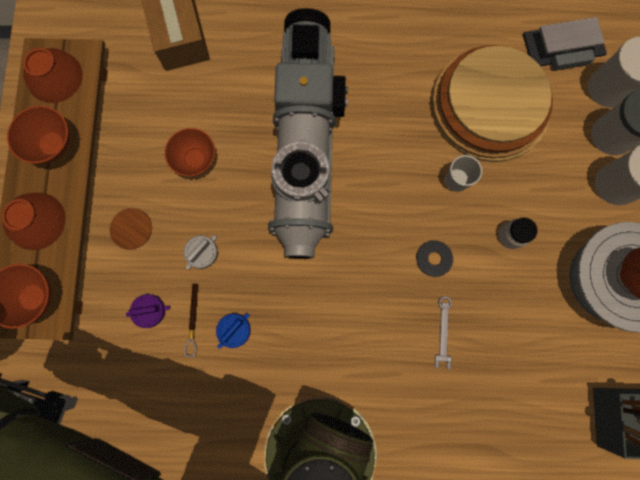

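View pics/scene0.png

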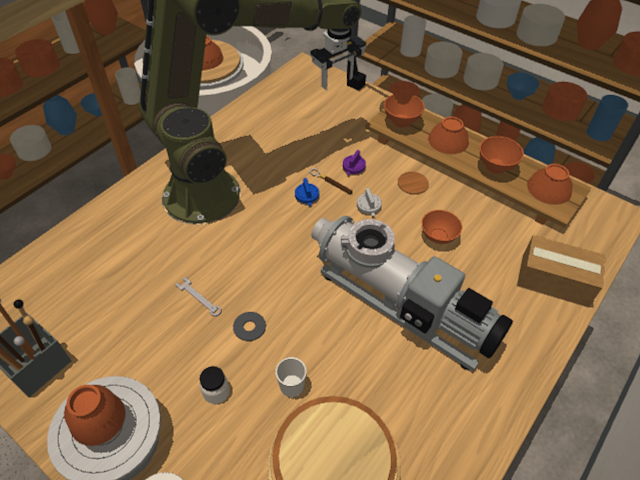

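Candidates in the top view are silver (201,252), blue (233,330) and purple (148,311). The task calls for plain aluminium, so it is the silver one. I'll check it in an enlarged crop.

```bash
cat > h.py <<'E'
import numpy as np
from rig import arm
def ray(k,u,v,z):
    E=np.array(k["extrinsics"]);R=E[:3,:3];t=E[:3,3]
    c=-R.T@t; d=R.T@np.array([(u-k["cx"])/k["fx"],(v-k["cy"])/k["fy"],1])
    return c+d*(z-c[2])/d[2]
def proj(k,p):
    E=np.array(k["extrinsics"]);q=E[:3,:3]@np.array(p)+E[:3,3]
    return np.array([k["fx"]*q[0]/q[2]+k["cx"],k["fy"]*q[1]/q[2]+k["cy"]])
E
python3 - <<'E'
from h import *
import cv2
im=cv2.imread("pics/top0.png")
a=cv2.resize(im[222:282,171:231],(390,390),interpolation=cv2.INTER_CUBIC)
b=cv2.resize(im[130:210,260:340],(400,400),interpolation=cv2.INTER_CUBIC)[:390]
cv2.imwrite("pics/crop1.png",np.hstack([a,b]))
k=arm.calibration("top")
print("port",ray(k,301,171,.2),"lid",ray(k,201,252,.024), ray(k,200,250,.056))
print("axis",ray(k,299,250,.105),ray(k,307,20,.105))
E
```

```text
port [0.61301431 0.05456883 0.2       ] lid [0.45821441 0.296734   0.024     ] [0.4585904  0.29173919 0.056     ]
axis [0.45751753 0.0575198  0.105     ] [1.02651294 0.0567411  0.105     ]
```

View pics/crop1.png

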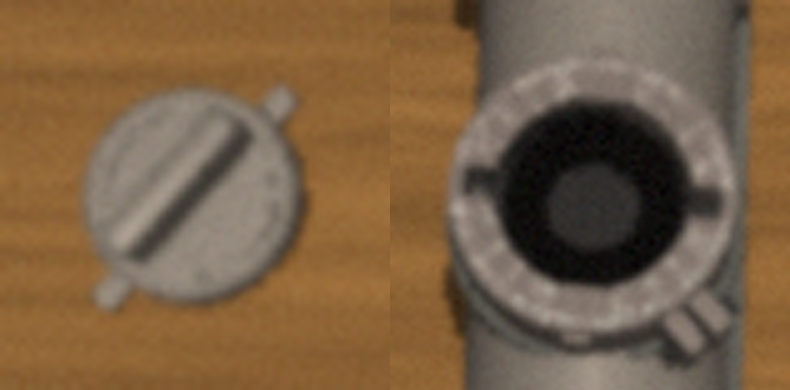

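```bash
cat >> h.py <<'E'
from scipy.spatial.transform import Rotation as Ro
def pose():
    s=arm.sense(); return np.array(s["ee_pos"]),Ro.from_rotvec(s["tool_rot"])
def rel(p,tx_deg):
    """row (shift, turn deg) to TCP at p, tool down, tool x heading tx_deg in world"""
    p0,R0=pose(); a=np.radians(tx_deg)
    R=Ro.from_matrix(np.array([[np.cos(a),np.sin(a),0],[np.sin(a),-np.cos(a),0],[0,0,-1]]).T)
    R=Ro.from_matrix(np.column_stack([[np.cos(a),np.sin(a),0],[np.sin(a),-np.cos(a),0],[0,0,-1]]))
    return np.round(R0.inv().apply(np.array(p)-p0),4),np.round((R0.inv()*R).as_rotvec(degrees=True),2)
E
sed -i '/\]\]).T)/d' h.py
python3 - <<'E'
from h import *
k=arm.calibration("top")
ang=lambda a,b:np.degrees(np.arctan2(*(b-a)[[1,0]]))
a,b=ray(k,214.2,237.7,.014),ray(k,187.6,267.1,.014); print("lid",(a+b)/2,np.linalg.norm(a-b),ang(b,a))
a,b=ray(k,278.2,166.4,.2),ray(k,323.2,170.4,.2); print("slots",(a+b)/2,np.linalg.norm(a-b),ang(b,a))
p,R=pose(); print(R.as_matrix().round(3)); 
kw=arm.calibration("wrist");E=kw["extrinsics"];c=-E[:3,:3].T@E[:3,3]
print("cam in tool",R.inv().apply(c-p).round(3),(E[:3,:3]@R.as_matrix()).round(2),kw["fx"])
h0=ang(np.zeros(2),R.as_matrix()[:2,0]);print("heading",h0)
E
```

```text
lid [0.45876552 0.29914503 0.014     ] 0.09461421813960688 -39.041149304563234
slots [0.61872773 0.05542048 0.2       ] 0.09592871572609593 86.20914269510052
[[-0.962  0.273 -0.   ]
 [ 0.273  0.962  0.   ]
 [ 0.    -0.    -1.   ]]
cam in tool [ 0.066 -0.    -0.153] [[ 0.    1.    0.  ]
 [-0.97  0.   -0.23]
 [-0.23 -0.    0.97]] 420.20814413064585
heading 164.13924036815953
```

```bash
python3 - <<'E'
from h import *
print(rel([.4588,.297,.18],141))
E
```

```text
(array([-0.3602, -0.1389,  0.0504]), array([-0.  , -0.  , 23.14]))
```

>>> arm_command --pt "-0.09 -0.035 0.013 0 0 6 0.07" --pt "-0.18 -0.07 0.025 0 0 12 0.07" --pt "-0.27 -0.104 0.038 0 0 18 0.07" --pt "-0.36 -0.139 0.05 0 0 23.1 0.07" --pt "-0.36 -0.139 0.05 0 0 23.1 0.07" --pt "-0.36 -0.139 0.05 0 0 23.1 0.07" --pt "-0.36 -0.139 0.05 0 0 23.1 0.07" --pt "-0.36 -0.139 0.05 0 0 23.1 0.07" --pt "-0.36 -0.139 0.05 0 0 23.1 0.07" --pt "-0.36 -0.139 0.05 0 0 23.1 0.07" --pt "-0.36 -0.139 0.05 0 0 23.1 0.07" --pt "-0.36 -0.139 0.05 0 0 23.1 0.07"

```text
clock: 2.4
ee_pos: [0.4585, 0.297, 0.1803]
tool_rot: [-1.049, -2.961, 0.0]
contact_force: [-0.3, 0.4, 0.3]
gripper_width: 0.0701
```

```bash
python3 - <<'E'
from h import *
import cv2
k=arm.calibration("wrist"); im=arm.read_camera("wrist"); cv2.imwrite("pics/w1.png",im[:,:,::-1])
p,R=pose();print(p,R.as_matrix().round(3),k)
print([(np.round(d["centre"],4),d["score"]) for d in arm.boxes_of("wrist","bar")])
E
```

```text
[0.45791916 0.2976086  0.18054332] [[-0.778  0.629 -0.   ]
 [ 0.629  0.778  0.   ]
 [ 0.    -0.    -1.   ]] {'fx': 420.20814413064585, 'fy': 420.20814413064585, 'cx': 317.8637746581398, 'cy': 231.76013481406707, 'extrinsics': array([[ 6.29389631e-01,  7.77089427e-01, -8.46191558e-04,
        -5.19176670e-01],
       [ 7.56096469e-01, -6.12134635e-01,  2.31536861e-01,
        -1.77569086e-01],
       [ 1.79406863e-01, -1.46366702e-01, -9.72825763e-01,
         3.00773945e-01],
       [ 0.00000000e+00,  0.00000000e+00,  0.00000000e+00,
         1.00000000e+00]])}
[(array([0.3432, 0.3882, 0.0164]), 0.93), (array([0.4602, 0.309 , 0.024 ]), 0.92), (array([0.2796, 0.2231, 0.0249]), 0.71)]
```

View pics/w1.png

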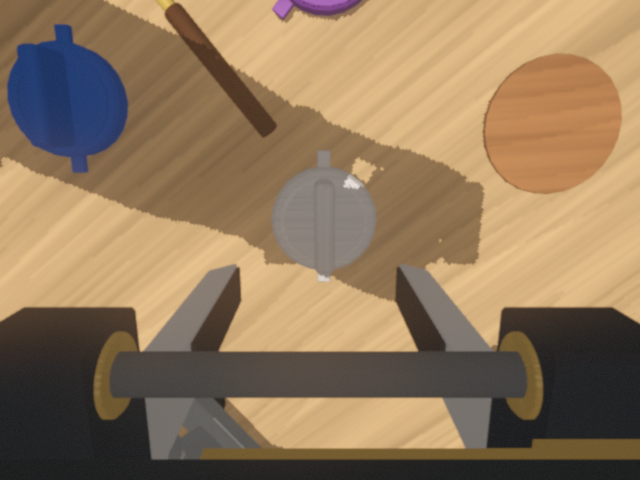

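Silver lid is centred at about (324,217) with its bar vertical in the image, aligned with the tool.

```bash
python3 - <<'E'
from h import *
k=arm.calibration("wrist")
A=lambda a,b:(((a+b)/2).round(4),np.linalg.norm(a-b).round(4),np.degrees(np.arctan2(*(a-b)[[1,0]])).round(1))
print("lugs",A(ray(k,323.5,151,.014),ray(k,323,281,.014)))
print("bar",A(ray(k,324,180,.056),ray(k,325,270,.056)))
print("plug LR",A(ray(k,273,217,.024),ray(k,376,219,.024)))
c=(A(ray(k,323.5,151,.014),ray(k,323,281,.014))[0]+A(ray(k,324,180,.056),ray(k,325,270,.056))[0])/2
print(c,rel([c[0],c[1],.053],141))
E
```

```text
lugs (array([0.4597, 0.3017, 0.014 ]), np.float64(0.1028), np.float64(141.1))
bar (array([0.4574, 0.304 , 0.056 ]), np.float64(0.0624), np.float64(142.0))
plug LR (array([0.4584, 0.3038, 0.024 ]), np.float64(0.0774), np.float64(-130.0))
[0.45855 0.30285 0.035  ] (array([0.0024, 0.0043, 0.1277]), array([ 0.01, -0.01,  0.11]))
```

>>> arm_command --pt "0.002 0.004 0.04 0 0 0 0.06" --pt "0.002 0.004 0.08 0 0 0 0.06" --pt "0.002 0.004 0.11 0 0 0 0.06" --pt "0.002 0.004 0.127 0 0 0 0.06" --pt "0.002 0.004 0.127 0 0 0 0.06" --pt "0.002 0.004 0.127 0 0 0 0.06" --pt "0.002 0.004 0.127 0 0 0 0.005" --pt "0.002 0.004 0.127 0 0 0 0.005" --pt "0.002 0.004 0.127 0 0 0 0.005" --pt "0.002 0.004 0.127 0 0 0 0.005" --pt "0.002 0.004 0.127 0 0 0 0.005" --pt "0.002 0.004 0.127 0 0 0 0.005" --pt "0.002 0.004 0.127 0 0 0 0.005" --pt "0.002 0.004 0.127 0 0 0 0.005"

```text
clock: 3.67
ee_pos: [0.4596, 0.3013, 0.0535]
tool_rot: [1.048, 2.962, 0.0]
contact_force: [-0.7, 0.8, 0.3]
gripper_width: 0.014
```

```bash
python3 - <<'E'
from h import *
print(rel([.614,-.065,.32],86))
E
```

```text
(array([-0.3504, -0.1877, -0.2665]), array([ 1.000e-02, -0.000e+00,  5.504e+01]))
```

>>> arm_command --pt "0 0 -0.02 0 0 0 0.005" --pt "0 0 -0.05 0 0 0 0.005" --pt "0 0 -0.09 0 0 0 0.005" --pt "0 0 -0.13 0 0 0 0.005" --pt "0 0 -0.17 0 0 0 0.005" --pt "0 0 -0.21 0 0 0 0.005" --pt "0 0 -0.25 0 0 0 0.005" --pt "0 0 -0.266 0 0 0 0.005" --pt "0 0 -0.266 0 0 0 0.005" --pt "0 0 -0.266 0 0 0 0.005"

```text
clock: 4.5
ee_pos: [0.4594, 0.3012, 0.3185]
tool_rot: [-1.048, -2.961, 0.001]
contact_force: [0.8, -0.2, -4.2]
gripper_width: 0.0138
```

>>> arm_command --pt "-0.035 -0.019 0 0 0 6 0.005" --pt "-0.07 -0.038 0 0 0 12 0.005" --pt "-0.105 -0.056 0 0 0 18 0.005" --pt "-0.14 -0.075 0 0 0 24 0.005" --pt "-0.175 -0.094 0 0 0 30 0.005" --pt "-0.21 -0.113 0 0 0 36 0.005" --pt "-0.245 -0.131 0 0 0 42 0.005" --pt "-0.28 -0.15 0 0 0 48 0.005" --pt "-0.315 -0.169 0 0 0 54 0.005" --pt "-0.35 -0.188 0 0 0 55 0.005" --pt "-0.35 -0.188 0 0 0 55 0.005" --pt "-0.35 -0.188 0 0 0 55 0.005" --pt "-0.35 -0.188 0 0 0 55 0.005" --pt "-0.35 -0.188 0 0 0 55 0.005"

```text
clock: 5.67
ee_pos: [0.6132, -0.0638, 0.3183]
tool_rot: [-2.294, -2.144, 0.002]
contact_force: [-0.1, -0.1, -2.7]
gripper_width: 0.0136
```

```bash
python3 - <<'E'
from h import *
import cv2
k=arm.calibration("wrist"); im=arm.read_camera("wrist"); cv2.imwrite("pics/w2.png",im[:,:,::-1])
p,R=pose();print(p,R.as_matrix().round(3))
np.save("kw2.npy",k,allow_pickle=True)
print(proj(k,[.615,.055,.2]),proj(k,[.615,.104,.2]))
print([(np.round(d["centre"],4),d["score"]) for d in arm.boxes_of("wrist","port")])
E
```

```text
[ 0.61322371 -0.06370634  0.31875947] [[ 0.067  0.998 -0.001]
 [ 0.998 -0.067  0.   ]
 [ 0.    -0.001 -1.   ]]
[307.23535557  42.04245741] [300.97855144 -50.02164586]
[(array([0.658 , 0.0367, 0.1655]), 0.65)]
```

View pics/w2.png

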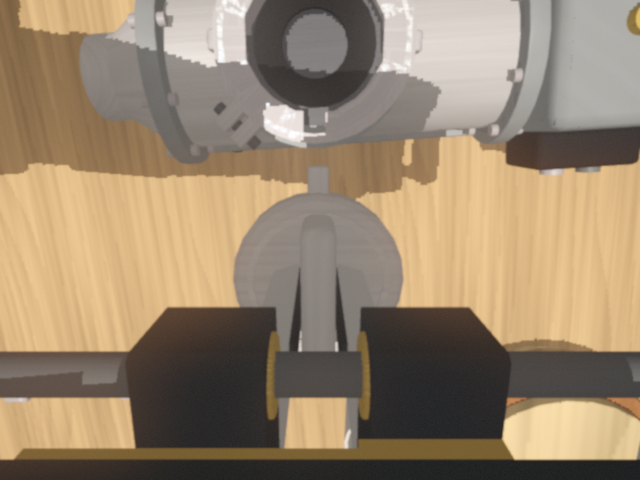

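Here the port bore is at (316,42) and the near slot at (317,117). The far slot is cut off, so I'll go higher to see the whole collar.

>>> arm_command --pt "0.005 0 -0.03 0 0 0 0.005" --pt "0.01 0 -0.06 0 0 0 0.005" --pt "0.015 0 -0.09 0 0 0 0.005" --pt "0.02 0 -0.1 0 0 0 0.005" --pt "0.02 0 -0.1 0 0 0 0.005" --pt "0.02 0 -0.1 0 0 0 0.005" --pt "0.02 0 -0.1 0 0 0 0.005"

```text
clock: 6.35
ee_pos: [0.6147, -0.0448, 0.4177]
tool_rot: [-2.295, -2.143, 0.002]
contact_force: [-0.5, 0.4, -4.0]
gripper_width: 0.0139
```

```bash
python3 - <<'E'
from h import *
import cv2
k=arm.calibration("wrist"); im=arm.read_camera("wrist")[:,:,::-1]
p,R=pose();print(p,R.as_matrix().round(3))
np.save("kw3.npy",k,allow_pickle=True); cv2.imwrite("pics/w3full.png",im)
cv2.imwrite("pics/w3.png",cv2.resize(im[0:190,190:440],(750,570),interpolation=cv2.INTER_CUBIC))
print(proj(k,[.615,.055,.2]))
E
```

```text
[ 0.61473014 -0.04493323  0.41770847] [[ 0.069  0.998 -0.003]
 [ 0.998 -0.069  0.   ]
 [ 0.    -0.003 -1.   ]]
[310.22418598  91.08973804]
```

View pics/w3.png

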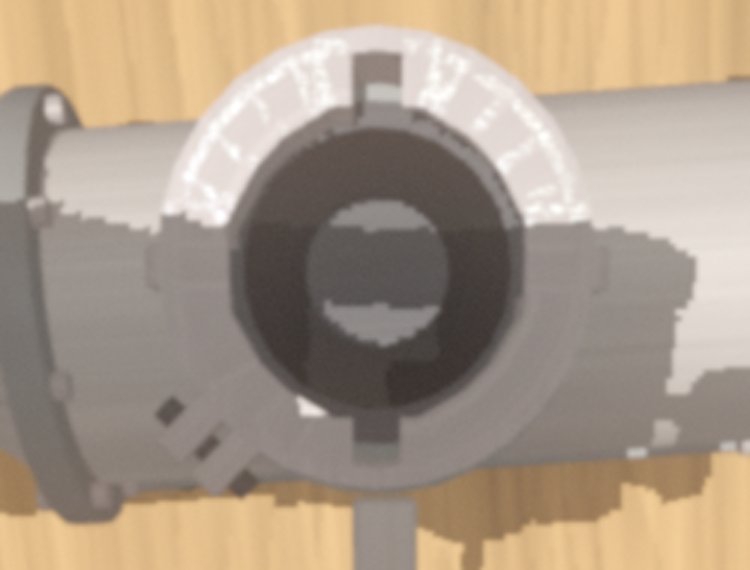

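```bash
python3 - <<'E'
from h import *
k=np.load("kw3.npy",allow_pickle=True).item()
P=lambda x,y,z=.2:ray(k,190+x/3-.33,y/3-.33,z)
A=lambda a,b:(((a+b)/2).round(4),np.linalg.norm(a-b).round(4),np.degrees(np.arctan2(*(a-b)[[1,0]])).round(1))
print("slots",A(P(377,52),P(377,463)))
print("collar TB",A(P(378,25),P(378,490)),"LR",A(P(595,262),P(160,262)))
print("bore",A(P(378,103),P(378,418)),A(P(524,258),P(229,258)))
p,R=pose(); print("head",np.degrees(np.arctan2(R.as_matrix()[1,0],R.as_matrix()[0,0])))
# held lid lug in full image: end
print(ray(k,190+384/3-.33,500/3-.33,p[2]-.0535+.014), p)
E
```

```text
slots (array([0.6195, 0.0572, 0.2   ]), np.float64(0.109), np.float64(86.0))
collar TB (array([0.6197, 0.0566, 0.2   ]), np.float64(0.1234), np.float64(86.0)) LR (array([0.6196, 0.058 , 0.2   ]), np.float64(0.1215), np.float64(-3.9))
bore (array([0.6197, 0.0572, 0.2   ]), np.float64(0.0836), np.float64(86.0)) (array([0.6194, 0.059 , 0.2   ]), np.float64(0.0824), np.float64(-3.9))
head 86.05447144955411
[0.61849116 0.00627227 0.37820847] [ 0.61473014 -0.04493323  0.41770847]
```

```bash
python3 - <<'E'
from h import *
print(rel([.6195,.0571,.275],86))
E
```

```text
(array([ 0.1021, -0.0019,  0.1427]), array([-0.15, -0.  ,  0.05]))
```

>>> arm_command --pt "0.025 0 0.02 0 0 0 0.005" --pt "0.05 -0.001 0.04 0 0 0 0.005" --pt "0.075 -0.002 0.06 -0.1 0 0 0.005" --pt "0.095 -0.002 0.08 -0.15 0 0 0.005" --pt "0.102 -0.002 0.1 -0.15 0 0 0.005" --pt "0.102 -0.002 0.12 -0.15 0 0 0.005" --pt "0.102 -0.002 0.135 -0.15 0 0 0.005" --pt "0.102 -0.002 0.143 -0.15 0 0 0.005" --pt "0.102 -0.002 0.143 -0.15 0 0 0.005" --pt "0.102 -0.002 0.143 -0.15 0 0 0.005" --pt "0.102 -0.002 0.143 -0.15 0 0 0.005" --pt "0.102 -0.002 0.143 -0.15 0 0 0.005"

```text
clock: 7.4
ee_pos: [0.6202, 0.0568, 0.2775]
tool_rot: [2.295, 2.141, 0.005]
contact_force: [0.4, -1.1, -3.2]
gripper_width: 0.0139
```

```bash
python3 - <<'E'
from h import *
s=arm.sense();print(s["ee_pos"],s["contact_force"],s["wrist_torque"]); print(rel([.6195,.0571,.2440],86))
E
```

```text
[0.62020136 0.05677954 0.27753625] [ 0.35721581 -1.05581697 -3.24421291] [-0.03594382  0.11984951 -0.04580524]
(array([ 0.0003, -0.0009,  0.0335]), array([ 0.24, -0.01,  0.03]))
```

>>> arm_command --pt "0 0 0.005 0 0 0 0.005" --pt "0 0 0.01 0 0 0 0.005" --pt "0 -0.001 0.015 0 0 0 0.005" --pt "0 -0.001 0.02 0 0 0 0.005" --pt "0 -0.001 0.024 0 0 0 0.005" --pt "0 -0.001 0.024 0 0 0 0.005" --pt "0 -0.001 0.024 0 0 0 0.005" --pt "0 -0.001 0.024 0 0 0 0.005"

```text
clock: 8.07
ee_pos: [0.6191, 0.057, 0.2527]
tool_rot: [2.295, 2.142, 0.003]
contact_force: [0.3, 0.4, -3.5]
gripper_width: 0.0137
```

```bash
python3 - <<'E'
from h import *
for i in range(3):
    arm.read_camera("top"); s=arm.sense();print(s["ee_pos"],s["contact_force"],s["wrist_torque"],s["tool_rot"])
E
```

```text
[0.61912135 0.05699108 0.25277462] [-0.53807449 -0.1815351  -3.91996388] [-0.08642703  0.04528485 -0.03011923] [2.29517044 2.14183602 0.00338972]
[0.61911482 0.05700432 0.25276374] [ 0.83048055 -0.31477192 -3.34606296] [-0.02194845  0.02591718 -0.01479984] [2.29519503 2.14185824 0.00342222]
[0.61910905 0.05701564 0.25273099] [ 0.03491128  1.11843372 -3.59180036] [-0.03725409  0.10314728  0.046329  ] [2.29520216 2.14190762 0.00339069]
```

>>> arm_command --pt "0 0 0.002 0 0 0 0.005" --pt "0 0 0.004 0 0 0 0.005" --pt "0 0 0.006 0 0 0 0.005" --pt "0 0 0.008 0 0 0 0.005" --pt "0 0 0.01 0 0 0 0.005" --pt "0 0 0.01 0 0 0 0.005" --pt "0 0 0.01 0 0 0 0.005" --pt "0 0 0.01 0 0 0 0.005"

```text
clock: 8.88
ee_pos: [0.6191, 0.057, 0.2426]
tool_rot: [2.295, 2.142, 0.003]
contact_force: [0.9, 0.2, -2.7]
gripper_width: 0.0137
```

```bash
python3 - <<'E'
from h import *
s=arm.sense();print(s["ee_pos"],s["contact_force"],s["wrist_torque"],s["tool_rot"])
E
```

```text
[0.61907618 0.05700354 0.2425584 ] [ 0.90280937  0.16517141 -2.74373037] [-0.11433338  0.06407942  0.0050299 ] [2.29531972 2.14203787 0.00297351]
```

>>> arm_command --pt "0 0 0.001 0 0 0 0.005" --pt "0 0 0.002 0 0 0 0.005" --pt "0 0 0.003 0 0 0 0.005" --pt "0 0 0.004 0 0 0 0.005" --pt "0 0 0.005 0 0 0 0.005" --pt "0 0 0.006 0 0 0 0.005" --pt "0 0 0.006 0 0 0 0.005" --pt "0 0 0.006 0 0 0 0.005" --pt "0 0 0.006 0 0 0 0.005"

```text
clock: 9.63
ee_pos: [0.6192, 0.057, 0.237]
tool_rot: [2.295, 2.142, 0.004]
contact_force: [-1.3, 0.0, 4.8]
gripper_width: 0.0138
```

```bash
python3 - <<'E'
from h import *
for i in range(3):
    arm.read_camera("top"); s=arm.sense();print(s["ee_pos"],s["contact_force"],s["wrist_torque"],s["tool_rot"])
E
```

```text
[0.61919142 0.05698279 0.2369909 ] [-1.35266518 -0.01198548  5.89907497] [-0.09967279  0.4994024  -0.05925177] [2.29501108 2.14162808 0.00390052]
[0.6192032  0.05698052 0.2370048 ] [-1.12371377 -0.15182503  4.44776689] [-0.09111688  0.47599873  0.03960852] [2.29496523 2.14166024 0.0039431 ]
[0.61919018 0.05697702 0.23698799] [-1.728753   -0.38350564  4.71067326] [-0.10416765  0.41728026 -0.03210973] [2.29498679 2.14163488 0.00387587]
```

>>> arm_command --pt "0 0 0.001 0 0 0 0.005" --pt "0 0 0.002 0 0 0 0.005" --pt "0 0 0.003 0 0 0 0.005" --pt "0 0 0.004 0 0 0 0.005" --pt "0 0 0.005 0 0 0 0.005" --pt "0 0 0.006 0 0 0 0.005" --pt "0 0 0.0068 0 0 0 0.005" --pt "0 0 0.0068 0 0 0 0.005" --pt "0 0 0.0068 0 0 0 0.005"

```text
clock: 10.53
ee_pos: [0.6192, 0.057, 0.231]
tool_rot: [2.295, 2.141, 0.005]
contact_force: [-4.2, -1.3, 11.4]
gripper_width: 0.0139
```

```bash
python3 - <<'E'
from h import *
for i in range(4):
    arm.read_camera("top"); s=arm.sense();print(s["ee_pos"],s["contact_force"],s["wrist_torque"],s["tool_rot"])
E
```

```text
[0.61922681 0.05700173 0.23101794] [-4.4915777   0.12590487 10.78588092] [-0.11082229  1.01649447  0.04350569] [2.29453468 2.1413954  0.0047305 ]
[0.61924229 0.05698217 0.23104443] [-4.82010682 -0.81114362 11.0029938 ] [-0.1282467   1.04501913  0.01072075] [2.29457128 2.14128739 0.00481196]
[0.61922119 0.05701128 0.23101437] [-4.43109591  0.19591212 11.06747115] [-0.12515043  1.08681052 -0.07062928] [2.29462799 2.14134807 0.00472807]
[0.61922409 0.05700733 0.23100685] [-4.44729331 -0.15720424 12.19516438] [-0.12953444  1.05411969 -0.02873775] [2.29463099 2.14137323 0.00471923]
```

>>> arm_command --pt "0 -0.0004 0.0005 0 0 0 0.005" --pt "0 -0.0004 0.0005 0 0 0 0.005" --pt "0 -0.0004 0.0005 0 0 3 0.005" --pt "0 -0.0004 0.0005 0 0 6 0.005" --pt "0 -0.0004 0.0005 0 0 9 0.005" --pt "0 -0.0004 0.0005 0 0 12 0.005" --pt "0 -0.0004 0.0005 0 0 15 0.005" --pt "0 -0.0004 0.0005 0 0 15 0.005"

```text
clock: 11.4
ee_pos: [0.6191, 0.0569, 0.2307]
tool_rot: [2.557, 1.819, 0.006]
contact_force: [-2.2, -1.3, 11.3]
gripper_width: 0.0135
```

```bash
python3 - <<'E'
from h import *
for i in range(3):
    arm.read_camera("top"); s=arm.sense();R=Ro.from_rotvec(s["tool_rot"]).as_matrix();print(s["ee_pos"],s["contact_force"],s["wrist_torque"],np.degrees(np.arctan2(R[1,0],R[0,0])),R[:,2])
E
```

```text
[0.61907952 0.05691743 0.23072243] [-2.5722242  -1.26656417 11.40002833] [-0.25313909  0.69653537 -0.05002791] 70.98459228088743 [ 5.16552497e-03 -3.05482283e-04 -9.99986612e-01]
[0.61908593 0.05695202 0.23072601] [-1.20672655 -0.03034706 11.01808375] [-0.20786768  0.73190369 -0.02418107] 71.02496269311965 [ 5.17614160e-03 -2.38475946e-04 -9.99986575e-01]
[0.61908314 0.05694245 0.23069263] [-3.40020216 -1.45287939 11.1290412 ] [-0.21785228  0.70465517 -0.02538516] 71.03175453343661 [ 5.13484166e-03 -2.25340742e-04 -9.99986791e-01]
```

>>> arm_command --pt "0 0 0 0 0 4 0.005" --pt "0 0 0 0 0 8 0.005" --pt "0 0 0 0 0 12 0.005" --pt "0 0 0 0 0 16 0.005" --pt "0 0 0 0 0 20 0.005" --pt "0 0 0 0 0 24 0.005" --pt "0 0 0 0 0 28 0.005" --pt "0 0 0 0 0 32 0.005" --pt "0 0 0 0 0 36 0.005" --pt "0 0 0 0 0 40 0.005" --pt "0 0 0 0 0 40 0.005"

```text
clock: 12.47
ee_pos: [0.6189, 0.0569, 0.2306]
tool_rot: [3.027, 0.833, 0.006]
contact_force: [-3.7, -1.1, 12.4]
gripper_width: 0.0141
```

```bash
python3 - <<'E'
from h import *
for i in range(3):
    im=arm.read_camera("scene"); s=arm.sense();R=Ro.from_rotvec(s["tool_rot"]).as_matrix();print(s["ee_pos"],s["contact_force"],s["wrist_torque"],np.degrees(np.arctan2(R[1,0],R[0,0])),R[:,2])
E
```

```text
[0.61886769 0.0568686  0.23060262] [-4.25140247 -2.24543249 11.04801178] [-0.24126803  1.04241012 -0.06186288] 30.963861130583666 [ 4.43436752e-03 -3.84011780e-04 -9.99990094e-01]
[0.61886031 0.05689077 0.23060424] [-4.01419816 -1.1422733  10.11695272] [-0.26822443  1.07052936 -0.07124805] 31.015841779814146 [ 4.40983868e-03 -3.90874625e-04 -9.99990200e-01]
[0.61886233 0.05688995 0.23061221] [-4.28814849 -0.6693731  12.37397862] [-0.20687358  1.10557279 -0.11913042] 31.024586059627488 [ 4.43799716e-03 -3.45346771e-04 -9.99990092e-01]
```

>>> arm_command --pt "0 0 0 0 0 4 0.005" --pt "0 0 0 0 0 8 0.005" --pt "0 0 0 0 0 12 0.005" --pt "0 0 0 0 0 16 0.005" --pt "0 0 0 0 0 20 0.005" --pt "0 0 0 0 0 24 0.005" --pt "0 0 0 0 0 28 0.005" --pt "0 0 0 0 0 32 0.005" --pt "0 0 0 0 0 35 0.005" --pt "0 0 0 0 0 35 0.005" --pt "0 0 0 0 0 35 0.005"

```text
clock: 13.53
ee_pos: [0.6187, 0.057, 0.2305]
tool_rot: [3.14, -0.109, 0.006]
contact_force: [-5.1, -1.3, 11.1]
gripper_width: 0.0138
```

```bash
python3 - <<'E'
from h import *
for i in range(3):
    im=arm.read_camera("wrist"); s=arm.sense();R=Ro.from_rotvec(s["tool_rot"]).as_matrix();print(s["ee_pos"],s["contact_force"],s["wrist_torque"],np.degrees(np.arctan2(R[1,0],R[0,0])),R[:,2])
import cv2; cv2.imwrite("pics/w4.png",im[:,:,::-1])
E
```

```text
[0.6186741  0.05693899 0.23050457] [-6.42076206 -0.96894539 11.18878757] [-0.17672511  1.38906682 -0.11375495] -3.9690829957944254 [ 3.77806271e-03 -3.00113235e-04 -9.99992818e-01]
[0.61867872 0.05694526 0.23051986] [-6.07653025 -1.56804755 11.49579673] [-0.15267462  1.38244929 -0.03403263] -3.9645627451108734 [ 3.81679585e-03 -2.90759211e-04 -9.99992674e-01]
[0.61866529 0.05694972 0.23047498] [-5.68978389 -0.37939251 11.13336899] [-0.13591403  1.38685696 -0.0860066 ] -3.964111305006517 [ 3.71596103e-03 -3.04588565e-04 -9.99993049e-01]
```

View pics/w4.png

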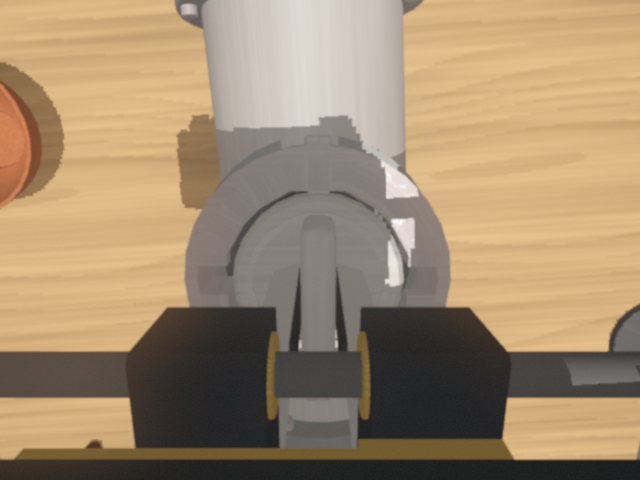

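The bar at (318,215–340) lines up with the pocket nub at (318,140), and the lugs are under the lip. Now I'll let up slowly.

>>> arm_command --pt "-0.0003 0 -0.001 0 0 0 0.005" --pt "-0.0003 0 -0.002 0 0 0 0.005" --pt "-0.0003 0 -0.003 0 0 0 0.005" --pt "-0.0003 0 -0.004 0 0 0 0.005" --pt "-0.0003 0 -0.005 0 0 0 0.005" --pt "-0.0003 0 -0.0055 0 0 0 0.005" --pt "-0.0003 0 -0.0055 0 0 0 0.005" --pt "-0.0003 0 -0.0055 0 0 0 0.005"

```text
clock: 14.35
ee_pos: [0.6185, 0.057, 0.2355]
tool_rot: [3.14, -0.109, 0.006]
contact_force: [-2.4, -1.8, 7.1]
gripper_width: 0.0137
```

```bash
python3 - <<'E'
from h import *
for i in range(3):
    im=arm.read_camera("wrist"); s=arm.sense();R=Ro.from_rotvec(s["tool_rot"]).as_matrix();print(s["ee_pos"],s["contact_force"],s["wrist_torque"],np.degrees(np.arctan2(R[1,0],R[0,0])),R[:,2])
E
```

```text
[0.61855636 0.05697354 0.23547665] [-1.7540608  -0.15426079  7.74900363] [-0.13716609  0.61837043 -0.13093647] -3.9642751091706927 [ 3.95956013e-03 -2.74614906e-04 -9.99992123e-01]
[0.61856352 0.056957   0.23546524] [-2.20970502 -0.20489963  5.07554208] [-0.14122551  0.58409672 -0.09481951] -3.9662747153352123 [ 3.94749595e-03 -2.90346897e-04 -9.99992166e-01]
[0.61857536 0.05694857 0.23546706] [-1.57992775 -0.57110341  6.88992667] [-0.10536687  0.64546013 -0.03040061] -3.9668145319032573 [ 3.98472194e-03 -2.85285861e-04 -9.99992020e-01]
```

>>> arm_command --pt "-0.0002 0 -0.0006 0 0 0 0.005" --pt "-0.0002 0 -0.0012 0 0 0 0.005" --pt "-0.0002 0 -0.0012 0 0 0 0.005" --pt "-0.0002 0 -0.0012 0 0 0 0.005"

```text
clock: 14.83
ee_pos: [0.6185, 0.057, 0.2366]
tool_rot: [3.14, -0.109, 0.007]
contact_force: [-0.3, -0.5, 5.4]
gripper_width: 0.0137
```

```bash
python3 - <<'E'
from h import *
for i in range(3):
    im=arm.read_camera("wrist"); s=arm.sense();print(s["ee_pos"],s["contact_force"],s["wrist_torque"])
E
```

```text
[0.61848673 0.05695957 0.23656856] [ 0.48449189 -0.3064394   5.55161407] [-0.18577545  0.29392133 -0.05454734]
[0.61849191 0.05696648 0.23658601] [-0.60745477 -0.97076453  5.72221656] [-0.09556509  0.3045043  -0.02625089]
[0.61848276 0.05696984 0.23655606] [-0.23625575 -0.91021149  5.39562628] [-0.05956103  0.34920344 -0.0188526 ]
```

>>> arm_command --pt "0 0 0 0 0 0 0.05" --pt "0 0 0 0 0 0 0.05" --pt "0 0 0 0 0 0 0.05" --pt "0 0 0 0 0 0 0.05" --pt "0 0 0 0 0 0 0.05" --pt "0 0 0 0 0 0 0.05" --pt "0 0 -0.02 0 0 0 0.05" --pt "0 0 -0.05 0 0 0 0.05" --pt "0 0 -0.09 0 0 0 0.05" --pt "0 0 -0.13 0 0 0 0.05" --pt "-0.03 0 -0.15 0 0 0 0.05" --pt "-0.06 0 -0.15 0 0 0 0.05" --pt "-0.09 0 -0.15 0 0 0 0.05" --pt "-0.09 0 -0.15 0 0 0 0.05" --pt "-0.09 0 -0.15 0 0 0 0.05"

```text
clock: 16.23
ee_pos: [0.5273, 0.0634, 0.3865]
tool_rot: [3.14, -0.108, 0.007]
contact_force: [0.6, 0.6, 0.3]
gripper_width: 0.0502
```

```bash
python3 - <<'E'
from h import *
import cv2
k=arm.calibration("wrist"); im=arm.read_camera("wrist"); cv2.imwrite("pics/w5.png",im[:,:,::-1]); np.save("kw5.npy",k,allow_pickle=True)
s=arm.sense();print(s["ee_pos"],s["contact_force"],s["gripper_width"],[d["centre"] for d in arm.boxes_of("wrist","lid")])
E
```

```text
[0.52805592 0.0633213  0.38611625] [-0.11324709 -0.269497    0.76840159] 0.04981730233216815 [[0.6184, 0.0567, 0.2116], [0.2372, 0.2071, 0.0247]]
```

View pics/w5.png

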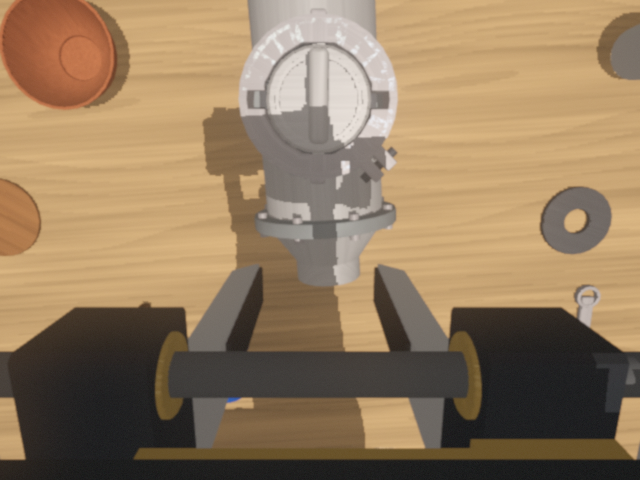

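The lid sits at (319,97) in the collar with its bar in line with the nubs and at right angles to the slots at (256,99) and (380,99). No lugs show, and the gripper is clear, so I'll hand it in.

```bash
python3 -c "
from rig import arm
print(arm.close_job())"
```

```text
the job is handed in; nothing more can be done
None
```

The hatch lid is fitted and locked in the pug mill's port, and I have handed the job in at about 16 s of robot time. The hand-in gives no verdict.

**What I did:**
- I picked the plain silver lid by its bar, leaving the blue and purple ones alone.
- I lined it up with the collar's slots, which stood at 86.0° in the world frame, and lowered it into them.
- I pressed the seal to about 9 mm, judged from force and height.
- I turned the lid 90° clockwise, let it rise and released it.

**Last checks:**
- **Seal:** just before release the upward force was 5.5 N, which fits a seal held down about 3 mm.
- **Position:** the final picture shows the lid central in the collar, bar along the barrel, lugs hidden under the lip. The network put its centre at (0.618, 0.057), against a measured port axis of (0.6195, 0.057).
- **Gripper:** it is clear of everything, with contact force near zero.
- **Bystanders:** I saw no contact with any of them. I did not measure their positions again at the end.

**Disagreements:**
- The top camera put the port axis 1–2 mm from where the wrist camera did. I used the wrist camera.
- A side force of up to about 6 N showed while pressing and turning. It eased to near zero as the lid rose.

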